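Scrub the rinse beakers and set them out on the drying shelf

ROBOT

A 6-joint arm with a two-finger parallel gripper is mounted at the origin on the work surface. World frame = base frame: x ahead of the robot, y to its left, z up, the work surface at z = 0. Lengths are in m, angles in degrees, forces in N, time in s.
With the tool pointing down it reaches from about 0.35 to 0.875 m from the base axis. Payload 4.2 kg.
Tool frame: the origin (TCP) lies on the centre line of the jaws, within the pads' length; the fingertips stand 11 mm ahead of it and the grasp point (between the pads) lies 8 mm behind it; z points along the fingers, y is the line along which they close (so a half turn about z gives the same grasp; the last joint's range is limited). The gripper opens to 87 mm and grips with 3 to 60 N. Pads are 19 mm wide; open, the fingers measure 117 mm over their backs; the gripper's body (75 mm by 190 mm) begins 51 mm behind the grasp point.
Start: joints at [81.681, 22.042, 0.453, 0, -68.411, -14.817], TCP at [0.246, 0.575, 0.234] pointing down, gripper open.
Joint ranges: [-179.83, 179.83], [-69.29, 118.12], [-61.27, 80.66], [-181.25, 117.63], [-171.15, -9.14], [-177.46, 177.46]. Speed limits (degrees/s): [159.86, 159.86, 180, 180, 180, 180].

INTERFACE

Orientations are given as a 3x3 rotation matrix whose columns are the frame's x, y, z axes.
In Python, from station import r gives the robot as it stands.
- The arm moves only by the tool servo_tool, never from a script. Its argument "commands" is a list that holds one entry, the list of rows, each a list of 7 numbers: the closure, from 0 (fully open) to 1 (shut), then the shift along the tool's x, y, z in mm, then the turn, a rotation vector about the tool's x, y, z in rad. In form: [[[claw, x, y, z, ax, ay, az], ...]]. A call has exactly 5 rows; each row is the pose to reach, as a shift and turn from the pose commanded when the call began, along the tool's axes at that moment; what a row does not reach only later rows make up. A row lasts 1/10 s, in which the tool goes at most 50 mm and 8.59 degrees, less where a joint would pass 70% of its speed; a pose out of reach is approached as far as the arm can. A call with a gripper value outside its range is refused whole. The fingers move at their own pace and stop on an object; the grip force is fixed at half the most. Time passes only in rows, so rows that repeat a pose let the fingers close, or fill a call up. It gives the time, the measured TCP pose, the force, the opening and the grip force at its end, in the units of the state.
- r.sense(): the state, without advancing time (a new reading comes with each control period).
- r.capture(name): name is "side" or "top"; returns a dict with "pixels" (384x512x3 uint8, red, green, blue), "camera_matrix" (3x3 intrinsics, pixels), "R" (3x3) and "t" (3): a world point X has camera coordinates R X + t. Camera axes: x right, y down, z forward; pixel columns grow to the right and rows downward; lengths in m; the calibration is good to about 2 mm. A picture is of the moment at which its call begins. There is no depth.
- r.finish_job(): hands the job in; it is judged then, once.
The state is a dict: "time_s": time; "joints": joint angles; "joint_velocities": joint speeds; "effort": joint torques, N m; "tcp_pos": TCP position; "ee_rot": TCP orientation; "wrist_force": force on the tool from outside, world axes, zero at the start; "moment": the same for the moment, N m; "gripper_width": opening from 0.0 (shut) to 1.0 (fully open); "gripper_force": force on a finger pad.
Only numpy, scipy, OpenCV 4.12 (cv2) and the standard library are available. Lean on these libraries where they do the work, as an engineer would, in place of code of your own. Each camera call takes 0.05 s, during which the arm holds its last target. There are 200 camera calls.

TASK

Wash up after printing: with the bottle brush from its stand, scrub out each steel rinse beaker (two or three of them) where it stands on the table, with at least two full strokes from the mouth right down to the bottom, and do them from the smallest to the largest, since the small one held the cleanest rinse and the brush must not carry ink back into it. Then stand the brush back in its stand and set the beakers upright on the drying shelf, side by side in a straight row along the middle of the black rubber mat, no more than about two fingers apart. Leave everything else where it is.

Things in the scene. Friction and masses are not known exactly. Their poses are not given: they have to be found in the camera images.
- brush: Bottle brush, 220 mm long, 0.10 kg, standing upright in its stand, handle up. Origin: centre of the lower end of the bristle head; z runs up along the brush. Bristle head 33 mm in diameter, from 0 to 85 mm above the origin (flat lower end); thin wire stem 6 mm in diameter from there to 125 mm; round wooden handle 22 mm in diameter from 130 to 218 mm: grip it from above, about 175 mm above the origin.
- brush_stand: White ceramic stand of the brush, fixed: an upright open cylinder 100 mm high, 62 mm outside and 52 mm inside diameter, with a foot 92 mm in diameter. Origin: centre of its underside; z up. Its inner floor, on which the brush stands, is 8 mm above the origin.
- beaker_small: Smallest of the open stainless steel rinse beakers, straight-sided, 56 mm outside diameter, 78 mm high, 0.45 kg, thick heavy base. Origin: centre of the underside; z up. Wall 4 mm (inside diameter 48 mm), inner floor 10 mm above the origin. Stands on the table. May be absent.
- beaker_medium: Middle-sized open steel rinse beaker, 62 mm outside diameter, 96 mm high, 0.45 kg, thick heavy base. Origin: centre of the underside; z up. Wall 4 mm (inside diameter 54 mm), inner floor 10 mm above the origin. Stands on the table. May be absent.
- beaker_large: Largest open steel rinse beaker, 68 mm outside diameter, 114 mm high, 0.45 kg, thick heavy base. Origin: centre of the underside; z up. Wall 4 mm (inside diameter 60 mm), inner floor 10 mm above the origin. Stands on the table. May be absent.
- shelf: Low wooden drying shelf, fixed on the table to the robot's left, nothing above it: a board 420 mm long (its x axis) and 200 mm deep (its y axis). Origin: on the table under the middle of the board; z up; the board's top is 80 mm above the origin. A ribbed black rubber mat, 400 mm by 90 mm, lies flush along the middle of the board (along the x axis, y = 0). A closed ink tin stands on the mat's far end (+x), its centre about 165 mm from the middle.
- ink_tin_shelf: Bystander: closed aluminium ink tin, 72 mm diameter, 50 mm high, on the far end of the shelf. Origin: centre of underside.
- ink_tin_a: Bystander: closed aluminium ink tin, 80 mm diameter, 55 mm high, on the table. Origin: centre of underside.
- ink_tin_b: Bystander: closed aluminium ink tin, 72 mm diameter, 45 mm high, on the table. Origin: centre of underside.
- muller: Bystander: green glass ink muller, 72 mm foot, 100 mm high, on the table. Origin: centre of underside.
- lino_block: Bystander: lino printing block, 120 mm (its x) by 80 mm by 23 mm high, lying on the table. Origin: centre of underside.
- brayer: Bystander: ink roller lying on the table; rubber roll 48 mm in diameter and 110 mm long (along its y axis), handle reaching 155 mm from the roll towards its -x. Origin: on the table under the roll's centre.

How it is judged (in metres and radians):
On the way, in this order (a step that is already met when the one before it is completed fails the run):
1. the brush is pushed down to the bottom of the small beaker, which stands on the table (if that beaker is there) (z of brush in the frame of beaker_small between 0 and 0.028 m and horizontal distance between brush and beaker_small below 0.028 m and height (world z) of beaker_small below 0.03 m and angle between beaker_small's own z axis and vertical below 0.3 rad).
2. the brush is drawn up to the mouth of the small beaker (z of brush in the frame of beaker_small above 0.043 m and horizontal distance between brush and beaker_small below 0.028 m and height (world z) of beaker_small below 0.03 m and angle between beaker_small's own z axis and vertical below 0.3 rad).
3. the brush is pushed down to the bottom of the small beaker a second time (all of step 1).
4. the brush is pushed down to the bottom of the medium beaker, which stands on the table (if that beaker is there) (z of brush in the frame of beaker_medium between 0 and 0.028 m and horizontal distance between brush and beaker_medium below 0.031 m and height (world z) of beaker_medium below 0.03 m and angle between beaker_medium's own z axis and vertical below 0.3 rad).
5. the brush is drawn up to the mouth of the medium beaker (z of brush in the frame of beaker_medium above 0.061 m and horizontal distance between brush and beaker_medium below 0.031 m and height (world z) of beaker_medium below 0.03 m and angle between beaker_medium's own z axis and vertical below 0.3 rad).
6. the brush is pushed down to the bottom of the medium beaker a second time (all of step 4).
7. the brush is pushed down to the bottom of the large beaker, which stands on the table (if that beaker is there) (z of brush in the frame of beaker_large between 0 and 0.028 m and horizontal distance between brush and beaker_large below 0.034 m and height (world z) of beaker_large below 0.03 m and angle between beaker_large's own z axis and vertical below 0.3 rad).
8. the brush is drawn up to the mouth of the large beaker (z of brush in the frame of beaker_large above 0.079 m and horizontal distance between brush and beaker_large below 0.034 m and height (world z) of beaker_large below 0.03 m and angle between beaker_large's own z axis and vertical below 0.3 rad).
9. the brush is pushed down to the bottom of the large beaker a second time (all of step 7).
10. the brush stands in its stand again, let go (horizontal distance between brush and brush_stand below 0.02 m and z of brush in the frame of brush_stand below 0.018 m and angle between brush's own z axis and vertical below 0.3 rad and contact force between the fingers and brush below 0.1 N), for 0.2 s.
At the end, for the whole second after the job is handed in: Brush in its stand (20 mm from its axis, on its floor to 10 mm, lean under 0.3 rad). Each beaker present still and upright (0.1 rad) on the shelf board, within 22 mm of the mat's centre line and 190 mm of its middle, and within 115 mm of another beaker, centre to centre (horizontal distance between brush and brush_stand below 0.02 m and z of brush in the frame of brush_stand below 0.018 m and angle between brush's own z axis and vertical below 0.3 rad and y of beaker_small in the frame of shelf between -0.022 and 0.022 m and x of beaker_small in the frame of shelf between -0.19 and 0.19 m and z of beaker_small in the frame of shelf between 0.074 and 0.086 m and angle between each of beaker_small, beaker_medium, beaker_large's own z axis and vertical below 0.1 rad and linear speed of each of beaker_small, beaker_medium, beaker_large below 0.03 m/s and (distance between beaker_small and beaker_medium below 0.115 m or distance between beaker_small and beaker_large below 0.115 m) and y of beaker_medium in the frame of shelf between -0.022 and 0.022 m and x of beaker_medium in the frame of shelf between -0.19 and 0.19 m and z of beaker_medium in the frame of shelf between 0.074 and 0.086 m and (distance between beaker_medium and beaker_small below 0.115 m or distance between beaker_medium and beaker_large below 0.115 m) and y of beaker_large in the frame of shelf between -0.022 and 0.022 m and x of beaker_large in the frame of shelf between -0.19 and 0.19 m and z of beaker_large in the frame of shelf between 0.074 and 0.086 m and (distance between beaker_large and beaker_small below 0.115 m or distance between beaker_large and beaker_medium below 0.115 m)); the robot touches nothing.
It fails at once if a bystander (ink tin, muller, lino block or ink roller) is pushed more than 50 mm from its place (distance of any of ink_tin_shelf, ink_tin_a, ink_tin_b, muller, lino_block, brayer from where it was at the start of the episode above 0.05 m).
It fails at once if an ink tin or the muller is knocked over (angle between any of ink_tin_shelf, ink_tin_a, ink_tin_b, muller's own z axis and vertical above 0.6 rad).
Of beaker_small, beaker_medium, beaker_large only 2 to 3 are there at a start; the rules pass over those that are not, and their reading is None.
At some moment in a run one of beaker_small, beaker_medium, beaker_large may be knocked a few centimetres aside while the robot is not near it.
It also fails if it takes over 210 s, if anything falls off the work surface, if the arm or the gripper's body presses on something with over 40 N, if the wrist force passes 120 N, or if a joint passes its speed limit or range.

## Working session

There is one attempt and no reset: what is moved stays moved. The work goes in short steps, Python scripts to look and compute and a tool call to move; the robot and the scene stay as the last step left them, time stands still between calls to the robot, and variables do not carry over. Pictures are saved under pics/ and viewed, at most 14 in all, crops included, and the job is handed in when it is done.

Besides the shell and the picture viewer there is one more tool, called after "Emit:" by a JSON object that holds its "op" and its "data", one argument or row to a line. servo_tool: Moves the arm, as the interface text tells. Its arguments: {"type":"object","properties":{"commands":{"type":"array","items":{"type":"array","items":{"type":"array","items":{"type":"number"}}}}},"required":["commands"]}

```bash
mkdir -p pics; ls
python3 - <<'E'
from station import r
import cv2,numpy as np
s=r.sense(); print(s['time_s'],s['tcp_pos'],s['ee_rot'],s['gripper_width'],s['wrist_force'])
for n in ['side','top']:
    c=r.capture(n); cv2.imwrite(f'pics/{n}0.png',c['pixels'][:,:,::-1]); 
    print(n,c['camera_matrix'],c['R'],c['t'],-np.array(c['R']).T@np.array(c['t']))
E
```

```text
pics
0.0 [0.24531139 0.57421318 0.23247532] [[ 9.19500327e-01 -3.93088480e-01 -7.71802530e-04]
 [-3.93089228e-01 -9.19498094e-01 -2.02820963e-03]
 [ 8.75948834e-05  2.16832668e-03 -9.99997645e-01]] 0.9968679447417187 [0.45888098 1.35595917 0.36060843]
side [[424.5303028    0.         255.0900722 ]
 [  0.         424.5303028  189.87386752]
 [  0.           0.           1.        ]] [[-0.82750703 -0.56136606 -0.01001314]
 [-0.42998395  0.64510372 -0.63162884]
 [ 0.36103451 -0.51837182 -0.77520626]] [0.50490316 0.32592843 0.84496754] [0.25289247 0.51118521 0.86594559]
top [[442.59189501   0.         262.64882087]
 [  0.         442.59189501 190.67719704]
 [  0.           0.           1.        ]] [[-0.01384738 -0.99989096  0.00513039]
 [-0.98653546  0.01282585 -0.16304383]
 [ 0.16296025 -0.00731904 -0.98660549]] [-0.03045495  0.59673334  1.10483194] [ 0.40823319 -0.03001893  1.18748318]
```

View pics/side0.png

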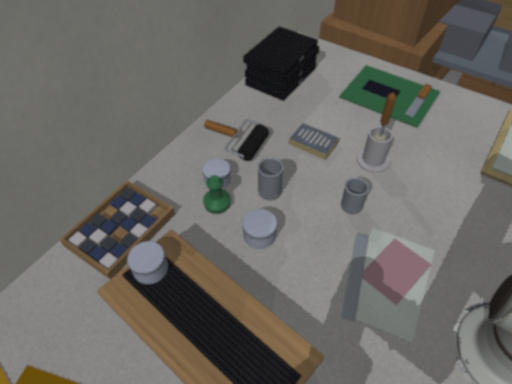

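View pics/top0.png

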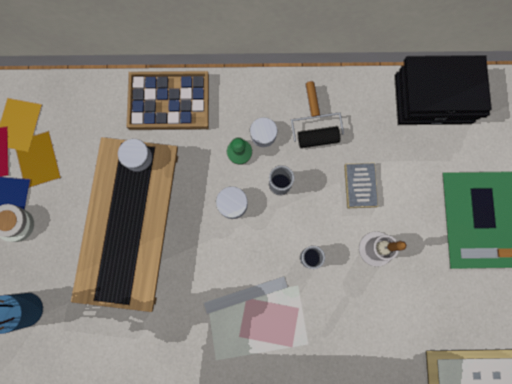

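```bash
cat > h.py <<'E'
from station import r
import cv2,numpy as np
class Cam:
    def __init__(s,n):
        c=r.capture(n); s.im=np.ascontiguousarray(c['pixels'][:,:,::-1]); s.K=np.array(c['camera_matrix']); s.R=np.array(c['R']); s.t=np.array(c['t']); s.C=-s.R.T@s.t
    def proj(s,X):
        X=np.atleast_2d(X); q=(s.R@X.T).T+s.t; q=q@s.K.T; return q[:,:2]/q[:,2:]
    def back(s,u,v,z):
        d=s.R.T@np.linalg.solve(s.K,[u,v,1.]); return s.C+d*(z-s.C[2])/d[2]
    def crop(s,x0,y0,x1,y1,f,name):
        cv2.imwrite(name,cv2.resize(s.im[y0:y1,x0:x1],None,fx=f,fy=f,interpolation=cv2.INTER_CUBIC))
E
python3 - <<'E'
from h import *
c=Cam('top'); c.crop(200,150,420,280,3.6,'pics/t1.png')
c=Cam('side'); c.crop(220,80,420,230,4,'pics/s1.png')
E
```

```text
(no output)
```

View pics/t1.png

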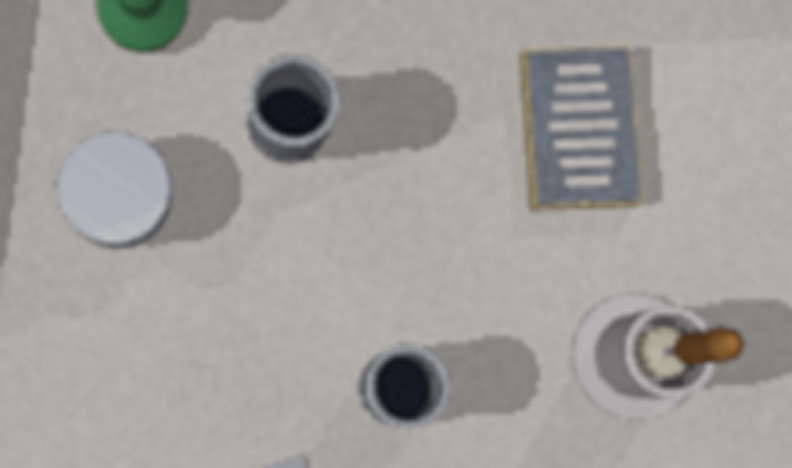

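View pics/s1.png

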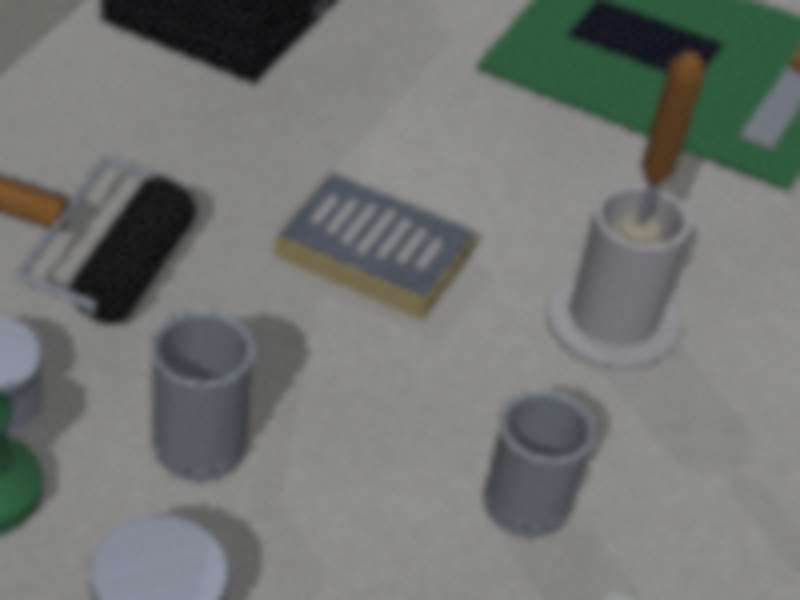

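```bash
cat > m.py <<'E'
from h import *
T=Cam('top');S=Cam('side')
f=lambda p:(200+p[0]/3.6-.36,150+p[1]/3.6-.36); g=lambda p:(220+p[0]/4-.37,80+p[1]/4-.37)
for n,pt,ps,wt,ws in [('A',(294,94),(203,352),88,103),('B',(407,384),(548,429),80,96)]:
  for nm,d,z in [('s',.056,.078),('m',.062,.096),('l',.068,.114)]:
    a=T.back(*f(pt),z);b=S.back(*g(ps),z)
    da=wt/3.6/T.K[0,0]*(T.R@a+T.t)[2]; db=ws/4/S.K[0,0]*(S.R@b+S.t)[2]
    print(n,nm,a.round(4),b.round(4),'d',round(np.hypot(*(a-b)[:2]),4),da.round(4),db.round(4),d)
for n,pt,ps,z in [('rim',(669,350),(643,224),.1),('tip',(730,344),(688,57),.224),('hbot',(683,348),(656,170),.138),('tin_b',(114,188),None,.05)]:
  print(n,T.back(*f(pt),z).round(4), S.back(*g(ps),z).round(4) if ps else '')
# stand foot centre
print('foot',T.back(*f((630,355)),.004).round(4),S.back(*g((615,318)),.004).round(4))
for n,p,z in [('muller',(239,150),.05),('tinA',(264,132),.05),('tinB',(232,202),.05),('tinS',(135,155),.13),('lino',(361,186),.02)]: print(n,T.back(*p,z).round(3))
print('shelf corners',[T.back(u,v,.08).round(3)[:2].tolist() for u,v in [(105,139),(177,147),(153,310),(75,301)]])
print('mat corners',[T.back(u,v,.08).round(3)[:2].tolist() for u,v in [(125,145),(154,148),(129,303),(96,299)]])
E
python3 m.py
```

```text
A s [ 0.6295 -0.0865  0.078 ] [ 0.6283 -0.0963  0.078 ] d 0.0099 0.0625 0.0644 0.056
A m [ 0.6259 -0.0855  0.096 ] [ 0.6197 -0.0824  0.096 ] d 0.007 0.0615 0.0629 0.062
A l [ 0.6223 -0.0846  0.114 ] [ 0.6112 -0.0685  0.114 ] d 0.0196 0.0604 0.0614 0.068
B s [ 0.4248 -0.1601  0.078 ] [ 0.4222 -0.1586  0.078 ] d 0.003 0.0551 0.0576 0.056
B m [ 0.4246 -0.158   0.096 ] [ 0.4183 -0.1433  0.096 ] d 0.016 0.0542 0.0563 0.062
B l [ 0.4243 -0.1559  0.114 ] [ 0.4145 -0.128   0.114 ] d 0.0296 0.0534 0.055 0.068
rim [ 0.4449 -0.3362  0.1   ] [ 0.4415 -0.3306  0.1   ]
tip [ 0.4438 -0.3382  0.224 ] [ 0.4469 -0.342   0.224 ]
hbot [ 0.4448 -0.3347  0.138 ] [ 0.4453 -0.3391  0.138 ]
tin_b [0.5678 0.0432 0.05  ] 
foot [ 0.4448 -0.3342  0.004 ] [ 0.4431 -0.3381  0.004 ]
muller [0.706 0.023 0.05 ]
tinA [ 0.754 -0.044  0.05 ]
tinB [0.567 0.041 0.05 ]
tinS [0.676 0.274 0.13 ]
lino [ 0.61  -0.303  0.02 ]
shelf corners [[0.732, 0.367], [0.708, 0.181], [0.301, 0.232], [0.325, 0.422]]
mat corners [[0.715, 0.315], [0.706, 0.24], [0.319, 0.29], [0.329, 0.371]]
```

Emit:
{"op": "servo_tool", "data": {
  "commands": [
    [[0,42,20,-17,0,0,-0.08],[0,84,40,-34,0,0,-0.16],[0,126,60,-51,0,0,-0.24],[0,168,80,-68,0,0,-0.32],[0,210,100,-86,0,0,-0.404]]
  ]
}}

```text
time_s: 0.8
tcp_pos: [0.4001, 0.3986, 0.3203]
ee_rot: [[1.0, 0.004, -0.0], [0.004, -1.0, -0.0], [-0.0, 0.0, -1.0]]
wrist_force: [0.3, 0.6, -0.3]
gripper_width: 1.0
gripper_force: 0.0
```

Emit:
{"op": "servo_tool", "data": {
  "commands": [
    [[0,10,45,0,0,0,0],[0,20,90,0,0,0,0],[0,30,135,0,0,0,0],[0,40,180,0,0,0,0],[0,50,225,0,0,0,0]]
  ]
}}

```text
time_s: 1.3
tcp_pos: [0.4493, 0.1734, 0.3198]
ee_rot: [[1.0, 0.001, 0.001], [0.001, -1.0, 0.0], [0.001, -0.0, -1.0]]
wrist_force: [0.8, -0.1, -0.3]
gripper_width: 0.997
gripper_force: 0.0
```

Emit:
{"op": "servo_tool", "data": {
  "commands": [
    [[0,0,45,0,0,0,0],[0,0,90,0,0,0,0],[0,0,135,0,0,0,0],[0,0,180,0,0,0,0],[0,0,225,0,0,0,0]]
  ]
}}

```text
time_s: 1.8
tcp_pos: [0.4489, -0.0515, 0.3199]
ee_rot: [[1.0, 0.001, 0.001], [0.001, -1.0, 0.0], [0.001, -0.0, -1.0]]
wrist_force: [0.2, -0.2, 0.2]
gripper_width: 1.002
gripper_force: 0.0
```

Emit:
{"op": "servo_tool", "data": {
  "commands": [
    [[0,0,48,0,0,0,0],[0,0,96,0,0,0,0],[0,0,144,0,0,0,0],[0,-2,190,0,0,0,0],[0,-4,230,0,0,0,0]]
  ]
}}

```text
time_s: 2.3
tcp_pos: [0.445, -0.2819, 0.3196]
ee_rot: [[1.0, -0.001, 0.0], [-0.001, -1.0, -0.0], [0.0, 0.0, -1.0]]
wrist_force: [0.2, -0.3, 0.5]
gripper_width: 1.003
gripper_force: 0.0
```

Emit:
{"op": "servo_tool", "data": {
  "commands": [
    [[0,0,30,0,0,0,0],[0,0,50,0,0,0,0],[0,0,56,0,0,0,0],[0,0,56,10,0,0,0],[0,0,56,30,0,0,0]]
  ]
}}

```text
time_s: 2.8
tcp_pos: [0.4461, -0.3355, 0.2902]
ee_rot: [[1.0, 0.001, 0.003], [0.001, -1.0, -0.001], [0.003, 0.001, -1.0]]
wrist_force: [0.1, -0.6, -0.8]
gripper_width: 1.002
gripper_force: 0.0
```

Run:
```python
from h import *
print(r.sense()['tcp_pos'])
c=Cam('top'); a=c.im[170:300,330:450]; d=Cam('side'); b=d.im[60:190,320:440]
cv2.imwrite('pics/b1.png',cv2.resize(np.hstack([a,b]),None,fx=3.3,fy=3.3,interpolation=cv2.INTER_CUBIC))
```

```text
[ 0.44613304 -0.33545197  0.29017766]
```

View pics/b1.png

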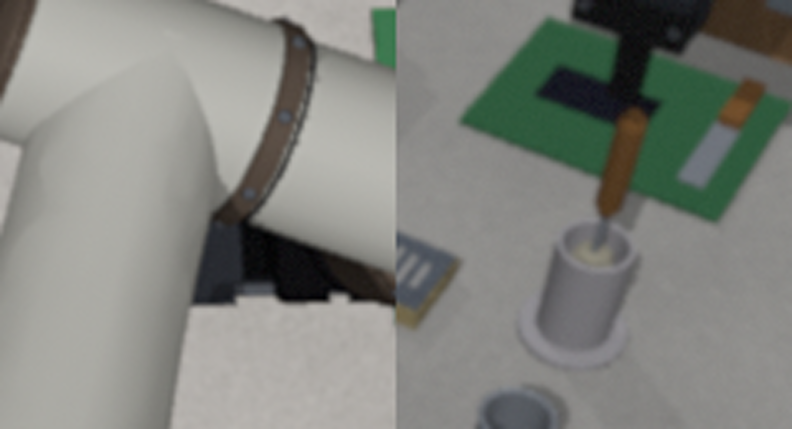

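Emit:
{"op": "servo_tool", "data": {
  "commands": [
    [[0,-1,0,20,0,0,0],[0,-1,0,40,0,0,0],[0,-1,0,65,0,0,0],[0,-1,0,90,0,0,0],[0,-1,0,114,0,0,0]]
  ]
}}

```text
time_s: 3.4
tcp_pos: [0.4449, -0.3349, 0.1754]
ee_rot: [[1.0, 0.002, 0.001], [0.002, -1.0, -0.0], [0.001, 0.0, -1.0]]
wrist_force: [-0.8, -1.0, 0.4]
gripper_width: 0.999
gripper_force: 0.0
```

Emit:
{"op": "servo_tool", "data": {
  "commands": [
    [[1,0,0,0,0,0,0],[1,0,0,0,0,0,0],[1,0,0,0,0,0,0],[1,0,0,0,0,0,0],[1,0,0,0,0,0,0]]
  ]
}}

```text
time_s: 3.9
tcp_pos: [0.445, -0.3359, 0.1767]
ee_rot: [[1.0, 0.0, 0.002], [0.0, -1.0, -0.001], [0.002, 0.001, -1.0]]
wrist_force: [-0.6, -0.3, -0.1]
gripper_width: 0.631
gripper_force: 0.0
```

Emit:
{"op": "servo_tool", "data": {
  "commands": [
    [[1,0,0,0,0,0,0],[1,0,0,0,0,0,0],[1,0,0,0,0,0,0],[1,0,0,0,0,0,0],[1,0,0,0,0,0,0]]
  ]
}}

```text
time_s: 4.4
tcp_pos: [0.4445, -0.3357, 0.1754]
ee_rot: [[1.0, 0.0, -0.0], [0.0, -1.0, 0.0], [-0.0, -0.0, -1.0]]
wrist_force: [-0.1, 0.1, -0.4]
gripper_width: 0.244
gripper_force: 30.0
```

Emit:
{"op": "servo_tool", "data": {
  "commands": [
    [[1,0,0,-30,0,0,0],[1,0,0,-60,0,0,0],[1,0,0,-95,0,0,0],[1,0,0,-130,0,0,0],[1,0,0,-160,0,0,0]]
  ]
}}

```text
time_s: 4.9
tcp_pos: [0.4444, -0.3357, 0.3373]
ee_rot: [[1.0, 0.0, 0.001], [0.0, -1.0, -0.0], [0.001, 0.0, -1.0]]
wrist_force: [0.3, -0.3, -0.8]
gripper_width: 0.247
gripper_force: 30.0
```

Emit:
{"op": "servo_tool", "data": {
  "commands": [
    [[1,0,-20,0,0,0,0],[1,0,-45,0,0,0,0],[1,0,-70,0,0,0,0],[1,0,-85,0,0,0,0],[1,0,-90,0,0,0,0]]
  ]
}}

```text
time_s: 5.4
tcp_pos: [0.4442, -0.2445, 0.3355]
ee_rot: [[1.0, 0.002, -0.0], [0.002, -1.0, 0.0], [-0.0, -0.0, -1.0]]
wrist_force: [0.1, -0.6, -1.6]
gripper_width: 0.243
gripper_force: 30.0
```

Run:
```python
from h import *
print(r.sense()['tcp_pos'],r.sense()['gripper_force'])
c=Cam('top'); a=c.im[120:300,220:400]; d=Cam('side'); b=d.im[60:240,240:420]
p=r.sense()['tcp_pos']
print(d.proj([p,[p[0],p[1],p[2]-.167]]), d.proj([[.4235,-.159,.078],[.623,-.084,.096]]))
cv2.imwrite('pics/b2.png',cv2.resize(np.hstack([a,b]),None,fx=2.2,fy=2.2,interpolation=cv2.INTER_CUBIC))
```

```text
[ 0.44424361 -0.24450727  0.33546602] 29.98007298912853
[[387.18236247  75.33227004]
 [370.82376674 134.8243283 ]] [[356.21686115 186.54017125]
 [269.61940026 166.67555091]]
```

View pics/b2.png

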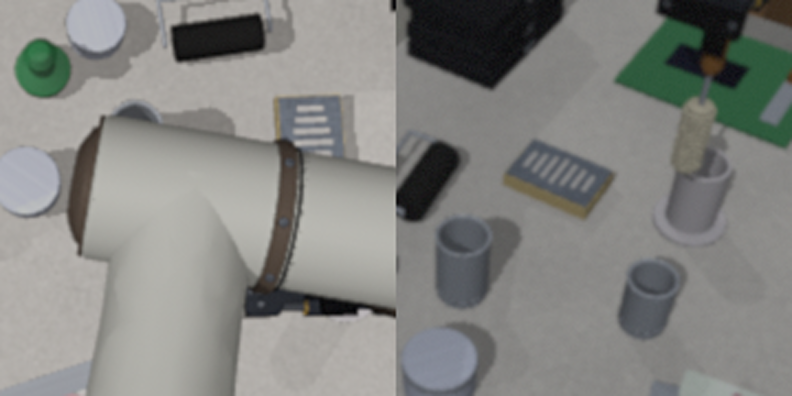

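Emit:
{"op": "servo_tool", "data": {
  "commands": [
    [[1,-6,-25,0,0,0,0],[1,-12,-50,0,0,0,0],[1,-18,-75,10,0,0,0],[1,-21,-85,25,0,0,0],[1,-21,-85,40,0,0,0]]
  ]
}}

```text
time_s: 6.0
tcp_pos: [0.4233, -0.1603, 0.2954]
ee_rot: [[1.0, 0.001, 0.001], [0.001, -1.0, 0.0], [0.001, -0.0, -1.0]]
wrist_force: [0.9, -0.0, 0.3]
gripper_width: 0.245
gripper_force: 30.0
```

Emit:
{"op": "servo_tool", "data": {
  "commands": [
    [[1,0,0,10,0,0,0],[1,0,0,18,0,0,0],[1,0,0,20,0,0,0],[1,0,0,20,0,0,0],[1,0,0,20,0,0,0]]
  ]
}}

```text
time_s: 6.5
tcp_pos: [0.4239, -0.1611, 0.2761]
ee_rot: [[1.0, -0.0, 0.001], [-0.0, -1.0, -0.0], [0.001, 0.0, -1.0]]
wrist_force: [0.3, -0.6, -1.0]
gripper_width: 0.249
gripper_force: 30.0
```

Run:
```python
from h import *
p=r.sense()['tcp_pos']; print(p)
d=Cam('side')
print(d.proj([p,[p[0],p[1],p[2]-.167]]), d.proj([[.4235,-.159,.078]]))
d.crop(300,80,420,220,4,'pics/b3.png')
```

```text
[ 0.42390308 -0.16107942  0.27606521]
[[373.41038946 123.9914878 ]
 [358.75809297 177.46333431]] [[356.21686115 186.54017125]]
```

View pics/b3.png

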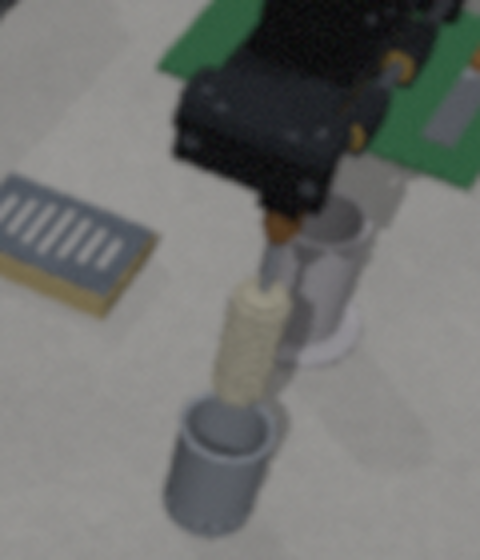

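Emit:
{"op": "servo_tool", "data": {
  "commands": [
    [[1,0,-1,12,0,0,0],[1,0,-1,24,0,0,0],[1,0,-1,36,0,0,0],[1,0,-1,48,0,0,0],[1,0,-1,60,0,0,0]]
  ]
}}

```text
time_s: 7.05
tcp_pos: [0.4239, -0.1598, 0.2157]
ee_rot: [[1.0, 0.0, 0.001], [0.0, -1.0, -0.0], [0.001, 0.0, -1.0]]
wrist_force: [-0.3, -0.4, 0.1]
gripper_width: 0.243
gripper_force: 30.0
```

Run:
```python
from h import *
p=r.sense(); print(p['tcp_pos'],p['wrist_force'])
d=Cam('side'); a=d.im[80:220,300:420]
from h import Cam
d=Cam('top'); b=d.im[190:330,240:400]
cv2.imwrite('pics/b4.png',cv2.resize(np.hstack([a,b]),None,fx=2.8,fy=2.8,interpolation=cv2.INTER_CUBIC))
```

```text
[ 0.42392374 -0.15981486  0.21569854] [-0.34802427 -0.41028664  0.11361473]
```

View pics/b4.png

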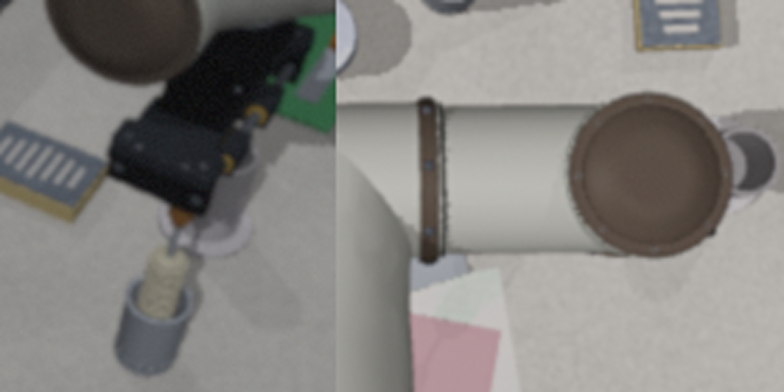

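Emit:
{"op": "servo_tool", "data": {
  "commands": [
    [[1,0,0,12,0,0,0],[1,0,0,24,0,0,0],[1,0,0,34,0,0,0],[1,0,0,34,0,0,0],[1,0,0,34,0,0,0]]
  ]
}}

```text
time_s: 7.65
tcp_pos: [0.4239, -0.1599, 0.1821]
ee_rot: [[1.0, 0.001, 0.001], [0.001, -1.0, -0.0], [0.001, 0.0, -1.0]]
wrist_force: [-0.0, 0.0, -1.4]
gripper_width: 0.247
gripper_force: 30.0
```

Emit:
{"op": "servo_tool", "data": {
  "commands": [
    [[1,0,0,-15,0,0,0],[1,0,0,-30,0,0,0],[1,0,0,-45,0,0,0],[1,0,0,-50,0,0,0],[1,0,0,-50,0,0,0]]
  ]
}}

```text
time_s: 8.15
tcp_pos: [0.4241, -0.1598, 0.2327]
ee_rot: [[1.0, 0.0, 0.003], [0.0, -1.0, -0.0], [0.003, 0.0, -1.0]]
wrist_force: [-1.0, 0.3, -0.9]
gripper_width: 0.244
gripper_force: 30.0
```

Emit:
{"op": "servo_tool", "data": {
  "commands": [
    [[1,0,0,15,0,0,0],[1,0,0,30,0,0,0],[1,0,0,45,0,0,0],[1,0,0,50,0,0,0],[1,0,0,50,0,0,0]]
  ]
}}

```text
time_s: 8.65
tcp_pos: [0.4228, -0.1597, 0.1806]
ee_rot: [[1.0, 0.0, -0.003], [0.0, -1.0, 0.0], [-0.003, -0.0, -1.0]]
wrist_force: [-0.5, -0.1, -1.5]
gripper_width: 0.244
gripper_force: 30.0
```

Emit:
{"op": "servo_tool", "data": {
  "commands": [
    [[1,0,0,-15,0,0,0],[1,0,0,-30,0,0,0],[1,0,0,-45,0,0,0],[1,0,0,-50,0,0,0],[1,0,0,-50,0,0,0]]
  ]
}}

```text
time_s: 9.15
tcp_pos: [0.4241, -0.1597, 0.2326]
ee_rot: [[1.0, 0.0, 0.003], [0.0, -1.0, -0.0], [0.003, 0.0, -1.0]]
wrist_force: [0.3, -0.5, -1.1]
gripper_width: 0.247
gripper_force: 30.0
```

Emit:
{"op": "servo_tool", "data": {
  "commands": [
    [[1,0,0,15,0,0,0],[1,0,0,30,0,0,0],[1,0,0,45,0,0,0],[1,0,0,50,0,0,0],[1,0,0,50,0,0,0]]
  ]
}}

```text
time_s: 9.65
tcp_pos: [0.4228, -0.1597, 0.1806]
ee_rot: [[1.0, 0.0, -0.003], [0.0, -1.0, 0.0], [-0.003, -0.0, -1.0]]
wrist_force: [0.0, -0.1, -1.1]
gripper_width: 0.243
gripper_force: 30.0
```

Emit:
{"op": "servo_tool", "data": {
  "commands": [
    [[1,0,0,-25,0,0,0],[1,0,0,-55,0,0,0],[1,0,0,-85,0,0,0],[1,0,0,-115,0,0,0],[1,0,0,-145,0,0,0]]
  ]
}}

```text
time_s: 10.15
tcp_pos: [0.4234, -0.1598, 0.3287]
ee_rot: [[1.0, 0.0, 0.002], [0.0, -1.0, -0.0], [0.002, 0.0, -1.0]]
wrist_force: [0.7, 0.3, -0.9]
gripper_width: 0.241
gripper_force: 30.0
```

Run:
```python
from h import *
p=r.sense(); print(p['tcp_pos'],p['wrist_force'])
d=Cam('side'); a=d.im[100:240,220:400]
d.crop(220,80,420,230,4,'pics/s5.png')
print(d.proj([[.4235,-.159,.078],[.623,-.084,.096]]))
```

```text
[ 0.4234182  -0.15976175  0.32868216] [ 0.68796609  0.30638876 -0.93278986]
[[356.21686115 186.54017125]
 [269.61940026 166.67555091]]
```

View pics/s5.png

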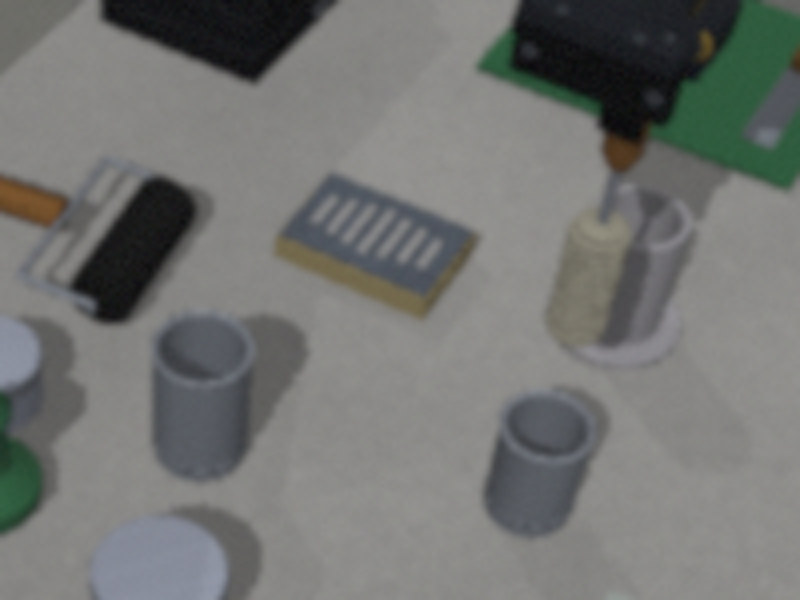

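Emit:
{"op": "servo_tool", "data": {
  "commands": [
    [[1,35,-13,0,0,0,0],[1,80,-30,0,0,0,0],[1,125,-47,0,0,0,0],[1,170,-64,0,0,0,0],[1,200,-76,0,0,0,0]]
  ]
}}

```text
time_s: 10.7
tcp_pos: [0.6261, -0.0825, 0.3261]
ee_rot: [[1.0, 0.001, 0.0], [0.001, -1.0, -0.0], [0.0, 0.0, -1.0]]
wrist_force: [-0.6, -0.0, -0.9]
gripper_width: 0.247
gripper_force: 30.0
```

Emit:
{"op": "servo_tool", "data": {
  "commands": [
    [[1,0,0,0,0,0,0],[1,0,0,10,0,0,0],[1,0,0,20,0,0,0],[1,0,0,30,0,0,0],[1,0,0,35,0,0,0]]
  ]
}}

```text
time_s: 11.2
tcp_pos: [0.622, -0.0841, 0.2904]
ee_rot: [[1.0, -0.0, -0.002], [-0.0, -1.0, 0.0], [-0.002, -0.0, -1.0]]
wrist_force: [-0.4, 0.2, -1.3]
gripper_width: 0.245
gripper_force: 30.0
```

Run:
```python
from h import *
p=r.sense()['tcp_pos']; print(p)
d=Cam('side')
print(d.proj([[p[0],p[1],p[2]-.167],[.6228,-.084,.096]]))
d.crop(200,60,340,220,3.7,'pics/b6.png')
```

```text
[ 0.62204143 -0.08411165  0.2904124 ]
[[270.16955414 159.10214115]
 [269.68803681 166.70907841]]
```

View pics/b6.png

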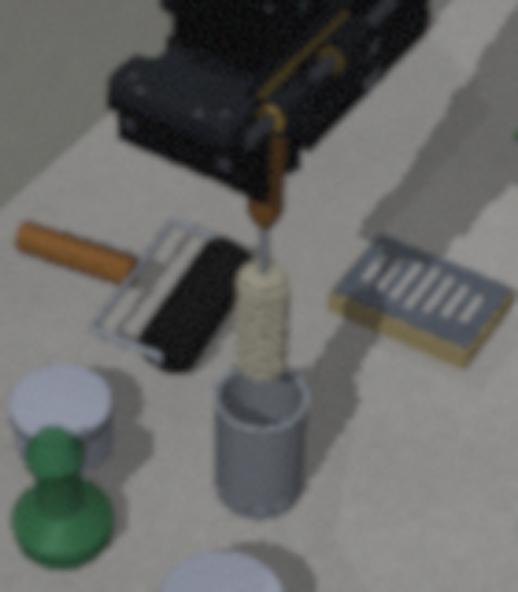

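Emit:
{"op": "servo_tool", "data": {
  "commands": [
    [[1,-2,-1,12,0,0,0],[1,-2,-1,24,0,0,0],[1,-2,-1,36,0,0,0],[1,-2,-1,48,0,0,0],[1,-2,-1,60,0,0,0]]
  ]
}}

```text
time_s: 11.75
tcp_pos: [0.6213, -0.0827, 0.2302]
ee_rot: [[1.0, 0.0, -0.001], [0.0, -1.0, -0.0], [-0.001, 0.0, -1.0]]
wrist_force: [0.5, -0.8, 0.1]
gripper_width: 0.245
gripper_force: 30.0
```

Emit:
{"op": "servo_tool", "data": {
  "commands": [
    [[1,0,0,12,0,0,0],[1,0,0,24,0,0,0],[1,0,0,36,0,0,0],[1,0,0,48,0,0,0],[1,0,0,48,0,0,0]]
  ]
}}

```text
time_s: 12.25
tcp_pos: [0.6202, -0.0827, 0.181]
ee_rot: [[1.0, -0.0, -0.004], [-0.0, -1.0, 0.0], [-0.004, -0.0, -1.0]]
wrist_force: [-0.7, 0.5, -1.5]
gripper_width: 0.248
gripper_force: 30.0
```

Run:
```python
from h import *
p=r.sense(); print(p['tcp_pos'],p['wrist_force'])
d=Cam('side')
d.crop(200,60,340,220,3.7,'pics/b7.png')
```

```text
[ 0.62022035 -0.08267422  0.18104466] [-0.7128495   0.50281216 -1.46550385]
```

View pics/b7.png

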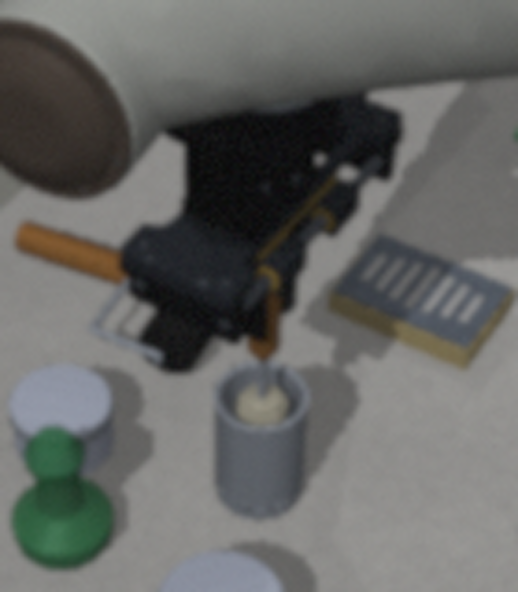

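Emit:
{"op": "servo_tool", "data": {
  "commands": [
    [[1,0,0,-20,0,0,0],[1,0,0,-40,0,0,0],[1,0,0,-60,0,0,0],[1,0,0,-64,0,0,0],[1,0,0,-64,0,0,0]]
  ]
}}

```text
time_s: 12.8
tcp_pos: [0.6219, -0.0826, 0.2486]
ee_rot: [[1.0, 0.0, 0.003], [0.0, -1.0, 0.0], [0.003, -0.0, -1.0]]
wrist_force: [-0.6, 0.7, -1.2]
gripper_width: 0.245
gripper_force: 30.0
```

Emit:
{"op": "servo_tool", "data": {
  "commands": [
    [[1,0,0,20,0,0,0],[1,0,0,40,0,0,0],[1,0,0,60,0,0,0],[1,0,0,64,0,0,0],[1,0,0,64,0,0,0]]
  ]
}}

```text
time_s: 13.3
tcp_pos: [0.6208, -0.0828, 0.1821]
ee_rot: [[1.0, 0.0, -0.003], [0.0, -1.0, -0.0], [-0.003, 0.0, -1.0]]
wrist_force: [0.1, -0.1, -1.3]
gripper_width: 0.248
gripper_force: 30.0
```

Emit:
{"op": "servo_tool", "data": {
  "commands": [
    [[1,0,0,-20,0,0,0],[1,0,0,-40,0,0,0],[1,0,0,-60,0,0,0],[1,0,0,-64,0,0,0],[1,0,0,-64,0,0,0]]
  ]
}}

```text
time_s: 13.8
tcp_pos: [0.6219, -0.0826, 0.2489]
ee_rot: [[1.0, 0.0, 0.003], [0.0, -1.0, 0.0], [0.003, -0.0, -1.0]]
wrist_force: [-0.3, -0.5, -2.0]
gripper_width: 0.246
gripper_force: 30.0
```

Emit:
{"op": "servo_tool", "data": {
  "commands": [
    [[1,0,0,20,0,0,0],[1,0,0,40,0,0,0],[1,0,0,60,0,0,0],[1,0,0,64,0,0,0],[1,0,0,64,0,0,0]]
  ]
}}

```text
time_s: 14.3
tcp_pos: [0.6208, -0.0828, 0.1822]
ee_rot: [[1.0, 0.0, -0.003], [0.0, -1.0, -0.0], [-0.003, 0.0, -1.0]]
wrist_force: [1.0, 0.6, 0.0]
gripper_width: 0.247
gripper_force: 30.0
```

Emit:
{"op": "servo_tool", "data": {
  "commands": [
    [[1,0,0,-25,0,0,0],[1,0,0,-60,0,0,0],[1,0,0,-95,0,0,0],[1,0,0,-130,0,0,0],[1,0,0,-160,0,0,0]]
  ]
}}

```text
time_s: 14.8
tcp_pos: [0.6218, -0.0829, 0.3474]
ee_rot: [[1.0, 0.0, 0.004], [0.0, -1.0, -0.0], [0.004, 0.0, -1.0]]
wrist_force: [0.7, 0.3, -1.5]
gripper_width: 0.245
gripper_force: 30.0
```

Emit:
{"op": "servo_tool", "data": {
  "commands": [
    [[1,-30,40,0,0,0,0],[1,-60,80,0,0,0,0],[1,-90,120,0,0,0,0],[1,-120,160,0,0,0,0],[1,-145,195,0,0,0,0]]
  ]
}}

```text
time_s: 15.3
tcp_pos: [0.4749, -0.2794, 0.3454]
ee_rot: [[1.0, 0.0, 0.003], [0.0, -1.0, -0.001], [0.003, 0.001, -1.0]]
wrist_force: [0.8, -0.9, -0.6]
gripper_width: 0.249
gripper_force: 30.0
```

Run:
```python
from h import *
p=r.sense(); print(p['tcp_pos'],p['wrist_force'])
d=Cam('side'); print(d.proj([.4445,-.335,.1]))
d.crop(220,80,420,230,4,'pics/s8.png')
```

```text
[ 0.47491169 -0.27936515  0.34543175] [ 0.83962313 -0.90711508 -0.62928426]
[[380.00514375 134.19684252]]
```

View pics/s8.png

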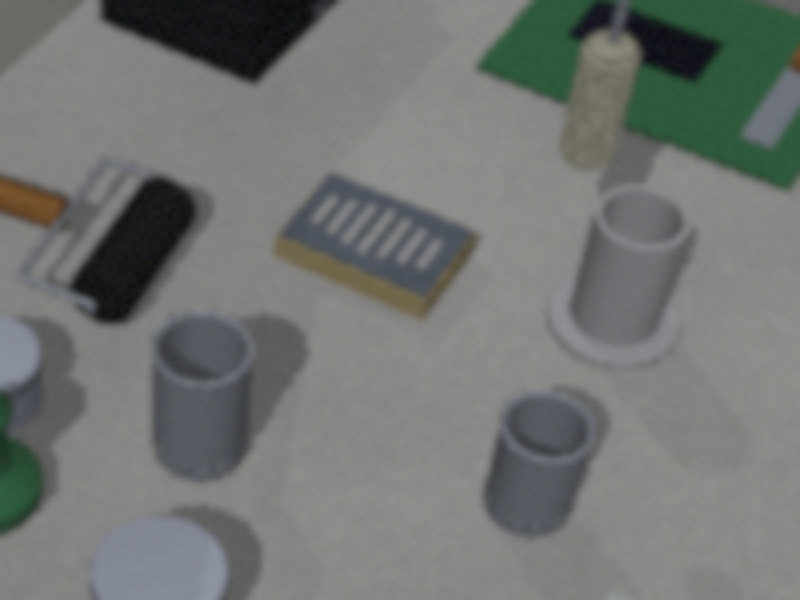

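Emit:
{"op": "servo_tool", "data": {
  "commands": [
    [[1,-15,28,0,0,0,0],[1,-30,56,0,0,0,0],[1,-30,56,0,0,0,0],[1,-30,56,0,0,0,0],[1,-30,56,0,0,0,0]]
  ]
}}

```text
time_s: 15.85
tcp_pos: [0.4469, -0.3333, 0.3442]
ee_rot: [[1.0, 0.001, 0.001], [0.001, -1.0, -0.0], [0.001, 0.0, -1.0]]
wrist_force: [-0.1, 0.3, -1.3]
gripper_width: 0.247
gripper_force: 30.0
```

Emit:
{"op": "servo_tool", "data": {
  "commands": [
    [[1,-2,2,15,0,0,0],[1,-2,2,35,0,0,0],[1,-2,2,60,0,0,0],[1,-2,2,85,0,0,0],[1,-2,2,110,0,0,0]]
  ]
}}

```text
time_s: 16.35
tcp_pos: [0.4453, -0.3348, 0.2331]
ee_rot: [[1.0, 0.002, 0.001], [0.002, -1.0, -0.0], [0.001, 0.0, -1.0]]
wrist_force: [0.6, 1.5, -1.5]
gripper_width: 0.245
gripper_force: 30.0
```

Emit:
{"op": "servo_tool", "data": {
  "commands": [
    [[1,0,0,20,0,0,0],[1,0,0,40,0,0,0],[1,0,0,52,0,0,0],[1,0,0,56,0,0,0],[1,0,0,56,0,0,0]]
  ]
}}

```text
time_s: 16.85
tcp_pos: [0.4449, -0.3355, 0.1776]
ee_rot: [[1.0, 0.001, -0.0], [0.001, -1.0, -0.0], [-0.0, 0.0, -1.0]]
wrist_force: [-0.2, -0.5, -0.8]
gripper_width: 0.244
gripper_force: 30.0
```

Emit:
{"op": "servo_tool", "data": {
  "commands": [
    [[1,0,0,1,0,0,0],[1,0,0,2,0,0,0],[1,0,0,2,0,0,0],[0.6,0,0,2,0,0,0],[0.5,0,0,2,0,0,0]]
  ]
}}

```text
time_s: 17.35
tcp_pos: [0.4448, -0.336, 0.1761]
ee_rot: [[1.0, 0.0, 0.001], [0.0, -1.0, -0.001], [0.001, 0.001, -1.0]]
wrist_force: [0.2, -0.0, -0.0]
gripper_width: 0.356
gripper_force: 0.0
```

Emit:
{"op": "servo_tool", "data": {
  "commands": [
    [[0,0,0,0,0,0,0],[0,0,0,0,0,0,0],[0,0,0,0,0,0,0],[0,0,0,0,0,0,0],[0,0,0,0,0,0,0]]
  ]
}}

```text
time_s: 17.85
tcp_pos: [0.4445, -0.3357, 0.1756]
ee_rot: [[1.0, 0.0, -0.0], [0.0, -1.0, -0.0], [-0.0, 0.0, -1.0]]
wrist_force: [0.1, 1.0, -0.1]
gripper_width: 0.795
gripper_force: 0.0
```

Emit:
{"op": "servo_tool", "data": {
  "commands": [
    [[0,0,0,0,0,0,0],[0,0,0,0,0,0,0],[0,0,0,-10,0,0,0],[0,0,0,-25,0,0,0],[0,0,0,-45,0,0,0]]
  ]
}}

```text
time_s: 18.35
tcp_pos: [0.4442, -0.3356, 0.221]
ee_rot: [[1.0, 0.0, -0.001], [0.0, -1.0, 0.0], [-0.001, -0.0, -1.0]]
wrist_force: [-0.4, -0.2, -0.8]
gripper_width: 0.997
gripper_force: 0.0
```

Emit:
{"op": "servo_tool", "data": {
  "commands": [
    [[0,0,0,-20,0,0,0],[0,0,0,-45,0,0,0],[0,0,0,-70,0,0,0],[0,0,0,-90,0,0,0],[0,0,0,-100,0,0,0]]
  ]
}}

```text
time_s: 18.85
tcp_pos: [0.445, -0.3362, 0.3236]
ee_rot: [[1.0, 0.0, 0.004], [0.0, -1.0, -0.002], [0.004, 0.002, -1.0]]
wrist_force: [-0.4, 0.6, -0.1]
gripper_width: 1.005
gripper_force: 0.0
```

Emit:
{"op": "servo_tool", "data": {
  "commands": [
    [[0,0,-40,0,0,0,0],[0,0,-80,0,0,0,0],[0,0,-80,0,0,0,0],[0,0,-80,0,0,0,0],[0,0,-80,0,0,0,0]]
  ]
}}

```text
time_s: 19.35
tcp_pos: [0.4445, -0.2561, 0.3205]
ee_rot: [[1.0, -0.0, -0.0], [-0.0, -1.0, -0.0], [-0.0, 0.0, -1.0]]
wrist_force: [-0.2, -0.0, 0.4]
gripper_width: 1.001
gripper_force: 0.0
```

Run:
```python
from h import *
p=r.sense(); print(p['tcp_pos'],p['gripper_width'])
d=Cam('side'); cv2.imwrite('pics/s9full.png',d.im)
o=cv2.imread('pics/side0.png')
# brush handle: orange-brown hue mask near stand, vs at the start
for im in (o,d.im):
    h=cv2.cvtColor(im,cv2.COLOR_BGR2HSV)[85:132,370:402]; m=(h[...,1]>120)&(h[...,0]<20)
    ys,xs=np.nonzero(m); print(m.sum(),xs.mean()+370,ys.mean()+85,ys.min()+85,ys.max()+85,xs.min()+370,xs.max()+370)
# beakers: difference to the start picture
for n,(x0,y0,x1,y1) in dict(A=(250,150,300,205),B=(335,170,375,220)).items():
    t=o[y0+5:y1-5,x0+5:x1-5]; q=cv2.matchTemplate(d.im[y0-15:y1+15,x0-15:x1+15],t,cv2.TM_CCOEFF_NORMED); _,v,_,l=cv2.minMaxLoc(q); print(n,v,l[0]-20,l[1]-20)
```

```text
[ 0.44449845 -0.25614751  0.32046278] 1.0008714109852384
222 388.0900900900901 107.55405405405405 93 124 382 395
210 387.67619047619047 107.96666666666667 93 124 381 394
A 0.9982644319534302 0 0
B 0.9984418749809265 0 0
```

Emit:
{"op": "servo_tool", "data": {
  "commands": [
    [[0,-10,-48,0,0,0,0],[0,-20,-96,0,0,0,0],[0,-20,-96,30,0,0,0],[0,-20,-96,75,0,0,0],[0,-20,-96,120,0,0,0]]
  ]
}}

```text
time_s: 19.9
tcp_pos: [0.425, -0.16, 0.1999]
ee_rot: [[1.0, -0.0, 0.003], [-0.0, -1.0, -0.0], [0.003, 0.0, -1.0]]
wrist_force: [1.2, -0.8, -0.1]
gripper_width: 1.001
gripper_force: 0.0
```

Emit:
{"op": "servo_tool", "data": {
  "commands": [
    [[0,0,0,35,0,0,0],[0,0,0,50,0,0,0],[0,0,0,65,0,0,0],[0,0,0,75,0,0,0],[0,0,0,75,0,0,0]]
  ]
}}

```text
time_s: 20.4
tcp_pos: [0.4237, -0.1602, 0.1242]
ee_rot: [[1.0, -0.001, -0.003], [-0.001, -1.0, 0.0], [-0.003, -0.0, -1.0]]
wrist_force: [0.2, 0.1, 0.0]
gripper_width: 0.999
gripper_force: 0.0
```

```bash
cat > chk.py <<'E'
from h import *
p=r.sense(); print(p['tcp_pos'],p['gripper_width'],p['gripper_force'])
d=Cam('side'); o=cv2.imread('pics/side0.png')
for n,(x0,y0,x1,y1) in dict(A=(250,175,300,205),B=(335,195,375,220)).items():
    t=o[y0+2:y1-2,x0+2:x1-2]; q=cv2.matchTemplate(d.im[y0-15:y1+15,x0-15:x1+15],t,cv2.TM_CCOEFF_NORMED); _,v,_,l=cv2.minMaxLoc(q); print(n,v,l[0]-17,l[1]-17)
E
python3 chk.py
```

```text
[ 0.42366696 -0.16023656  0.12420297] 0.9988821826931463 0.0
A 0.9988626837730408 0 0
B 0.9987686276435852 0 0
```

Emit:
{"op": "servo_tool", "data": {
  "commands": [
    [[0,0,0,15,0,0,0],[0,0,0,30,0,0,0],[0,0,0,50,0,0,0],[0,0,0,70,0,0,0],[0,0,0,80,0,0,0]]
  ]
}}

```text
time_s: 20.95
tcp_pos: [0.4246, -0.1599, 0.0451]
ee_rot: [[1.0, -0.0, -0.0], [-0.0, -1.0, -0.0], [-0.0, 0.0, -1.0]]
wrist_force: [-0.2, 0.4, 1.1]
gripper_width: 1.0
gripper_force: 0.0
```

Emit:
{"op": "servo_tool", "data": {
  "commands": [
    [[1,0,0,0,0,0,0],[1,0,0,0,0,0,0],[1,0,0,0,0,0,0],[1,0,0,0,0,0,0],[1,0,0,0,0,0,0]]
  ]
}}

```text
time_s: 21.45
tcp_pos: [0.4251, -0.1599, 0.0463]
ee_rot: [[1.0, 0.001, 0.002], [0.001, -1.0, -0.0], [0.002, 0.0, -1.0]]
wrist_force: [0.6, -2.0, 1.8]
gripper_width: 0.627
gripper_force: 3.6
```

Emit:
{"op": "servo_tool", "data": {
  "commands": [
    [[1,0,0,0,0,0,0],[1,0,0,0,0,0,0],[1,0,0,0,0,0,0],[1,0,0,0,0,0,0],[1,0,0,0,0,0,0]]
  ]
}}

```text
time_s: 21.95
tcp_pos: [0.4251, -0.1599, 0.0462]
ee_rot: [[1.0, 0.001, 0.001], [0.001, -1.0, -0.0], [0.001, 0.0, -1.0]]
wrist_force: [-0.5, -0.0, 5.0]
gripper_width: 0.626
gripper_force: 30.0
```

Emit:
{"op": "servo_tool", "data": {
  "commands": [
    [[1,0,0,-20,0,0,0],[1,0,0,-60,0,0,0],[1,0,0,-105,0,0,0],[1,0,0,-150,0,0,0],[1,0,0,-190,0,0,0]]
  ]
}}

```text
time_s: 22.45
tcp_pos: [0.4234, -0.1593, 0.2366]
ee_rot: [[1.0, -0.0, -0.001], [-0.0, -1.0, 0.001], [-0.001, -0.001, -1.0]]
wrist_force: [0.3, 0.6, -4.4]
gripper_width: 0.626
gripper_force: 30.0
```

Emit:
{"op": "servo_tool", "data": {
  "commands": [
    [[1,0,-35,0,0,0,0],[1,0,-80,0,0,0,0],[1,0,-125,0,0,0,0],[1,0,-170,0,0,0,0],[1,0,-215,0,0,0,0]]
  ]
}}

```text
time_s: 22.95
tcp_pos: [0.4227, 0.0567, 0.2342]
ee_rot: [[1.0, -0.001, -0.003], [-0.001, -1.0, -0.0], [-0.003, 0.0, -1.0]]
wrist_force: [0.8, -0.2, -3.9]
gripper_width: 0.626
gripper_force: 30.0
```

Emit:
{"op": "servo_tool", "data": {
  "commands": [
    [[1,-2,-45,0,0,0,0.03],[1,-3,-90,0,0,0,0.06],[1,-4,-135,0,0,0,0.09],[1,-5,-180,0,0,0,0.12],[1,-6,-215,0,0,0,0.129]]
  ]
}}

```text
time_s: 23.45
tcp_pos: [0.4169, 0.2722, 0.2339]
ee_rot: [[0.992, -0.128, -0.003], [-0.128, -0.992, -0.001], [-0.003, 0.002, -1.0]]
wrist_force: [-0.1, 0.0, -4.1]
gripper_width: 0.627
gripper_force: 30.0
```

Run:
```python
from h import *
p=r.sense(); print(p['tcp_pos'],p['gripper_width'])
d=Cam('side'); cv2.imwrite('pics/s10.png',d.im)
# mat edges in side view: black mat mask -> min area rect of backprojected pixels
o=cv2.imread('pics/side0.png');T=Cam('top'); ot=cv2.imread('pics/top0.png')
for nm,im,c,roi in (('side',o,d,(100,240,320,384)),('top',ot,T,(75,140,180,312))):
    x0,y0,x1,y1=roi; g=cv2.cvtColor(im,cv2.COLOR_BGR2HSV)[...,2]; m=np.zeros_like(g); m[y0:y1,x0:x1]=(g[y0:y1,x0:x1]<60)
    m=cv2.morphologyEx(m,cv2.MORPH_CLOSE,np.ones((5,5)))
    k,l,st,_=cv2.connectedComponentsWithStats(m); i=1+st[1:,4].argmax(); ys,xs=np.nonzero(l==i)
    P=np.array([c.back(u,v,.08)[:2] for u,v in zip(xs,ys)]).astype(np.float32)
    print(nm,st[i],cv2.minAreaRect(P*1000),P.mean(0))
```

```text
[0.41687927 0.27216245 0.23387389] 0.6273444384865248
side [ 123  257  178  127 7553] ((517.6519775390625, 307.621337890625), (89.69170379638672, 398.6795959472656), 82.43553161621094) [0.495744   0.30939913]
top [  94  147   61  158 4685] ((517.8522338867188, 307.4302673339844), (86.69963836669922, 396.2983703613281), 82.43505096435547) [0.486481   0.31158534]
```

Emit:
{"op": "servo_tool", "data": {
  "commands": [
    [[1,-3,-30,0,0,0,0],[1,-4,-48,0,0,0,0],[1,-4,-48,20,0,0,0],[1,-4,-48,45,0,0,0],[1,-4,-48,70,0,0,0]]
  ]
}}

```text
time_s: 24.05
tcp_pos: [0.4201, 0.3178, 0.164]
ee_rot: [[0.992, -0.129, -0.001], [-0.129, -0.992, -0.001], [-0.001, 0.001, -1.0]]
wrist_force: [0.1, -0.0, -4.0]
gripper_width: 0.63
gripper_force: 30.0
```

Emit:
{"op": "servo_tool", "data": {
  "commands": [
    [[1,0,0,10,0,0,0],[1,0,0,20,0,0,0],[1,0,0,27,0,0,0],[1,0,0,32,0,0,0],[1,0,0,34,0,0,0]]
  ]
}}

```text
time_s: 24.55
tcp_pos: [0.4207, 0.3185, 0.1316]
ee_rot: [[0.992, -0.129, 0.0], [-0.129, -0.992, 0.0], [0.0, -0.0, -1.0]]
wrist_force: [1.3, 0.1, -3.0]
gripper_width: 0.629
gripper_force: 30.0
```

Emit:
{"op": "servo_tool", "data": {
  "commands": [
    [[1,0,0,2,0,0,0],[1,0,0,3,0,0,0],[1,0,0,4,0,0,0],[1,0,0,5,0,0,0],[1,0,0,5,0,0,0]]
  ]
}}

```text
time_s: 25.05
tcp_pos: [0.4205, 0.3184, 0.1265]
ee_rot: [[0.992, -0.128, -0.0], [-0.128, -0.992, -0.0], [-0.0, 0.0, -1.0]]
wrist_force: [-0.4, -0.6, -4.0]
gripper_width: 0.627
gripper_force: 30.0
```

Emit:
{"op": "servo_tool", "data": {
  "commands": [
    [[1,0,0,1,0,0,0],[1,0,0,1,0,0,0],[1,0,0,2,0,0,0],[1,0,0,2,0,0,0],[1,0,0,2,0,0,0]]
  ]
}}

```text
time_s: 25.55
tcp_pos: [0.4207, 0.3185, 0.1263]
ee_rot: [[0.992, -0.128, 0.001], [-0.128, -0.992, 0.0], [0.001, -0.0, -1.0]]
wrist_force: [-5.4, -1.5, 8.1]
gripper_width: 0.628
gripper_force: 30.0
```

Emit:
{"op": "servo_tool", "data": {
  "commands": [
    [[0.3,0,0,0,0,0,0],[0.2,0,0,0,0,0,0],[0,0,0,0,0,0,0],[0,0,0,0,0,0,0],[0,0,0,0,0,0,0]]
  ]
}}

```text
time_s: 26.05
tcp_pos: [0.4207, 0.3184, 0.1244]
ee_rot: [[0.992, -0.128, 0.0], [-0.128, -0.992, -0.0], [0.0, 0.0, -1.0]]
wrist_force: [0.7, -0.2, 0.2]
gripper_width: 0.955
gripper_force: 0.0
```

Emit:
{"op": "servo_tool", "data": {
  "commands": [
    [[0,0,0,-5,0,0,0],[0,0,0,-20,0,0,0],[0,0,0,-45,0,0,0],[0,0,0,-75,0,0,0],[0,0,0,-110,0,0,0]]
  ]
}}

```text
time_s: 26.55
tcp_pos: [0.4202, 0.3179, 0.2353]
ee_rot: [[0.992, -0.128, -0.001], [-0.128, -0.992, -0.001], [-0.001, 0.002, -1.0]]
wrist_force: [1.5, 0.5, -0.1]
gripper_width: 0.998
gripper_force: 0.0
```

Emit:
{"op": "servo_tool", "data": {
  "commands": [
    [[0,30,25,-10,0,0,-0.03],[0,55,65,-20,0,0,-0.06],[0,75,110,-20,0,0,-0.09],[0,95,150,-20,0,0,-0.12],[0,115,190,-20,0,0,-0.129]]
  ]
}}

```text
time_s: 27.05
tcp_pos: [0.5106, 0.1134, 0.2552]
ee_rot: [[1.0, 0.001, 0.001], [0.001, -1.0, 0.0], [0.001, -0.0, -1.0]]
wrist_force: [-0.2, 0.7, 0.4]
gripper_width: 0.995
gripper_force: 0.0
```

```bash
python3 chk.py
python3 - <<'E'
from h import *
d=Cam('side'); t=Cam('top'); cv2.imwrite('pics/s11.png',d.im)
print(d.proj([.4200,.3187,.158]),t.proj([.4200,.3187,.158]))
a=d.im[200:384,90:350]; b=t.im[130:314,70:330]
cv2.imwrite('pics/m11.png',cv2.resize(np.hstack([a,b]),None,fx=1.53,fy=1.53,interpolation=cv2.INTER_CUBIC))
E
```

```text
[0.51057385 0.11344419 0.25522165] 0.9948957738227404 0.0
A 0.6614795923233032 5 14
B 0.5006424784660339 -3 -17
[[241.23324066 340.26340402]] [[108.24097316 260.75313472]]
```

View pics/m11.png

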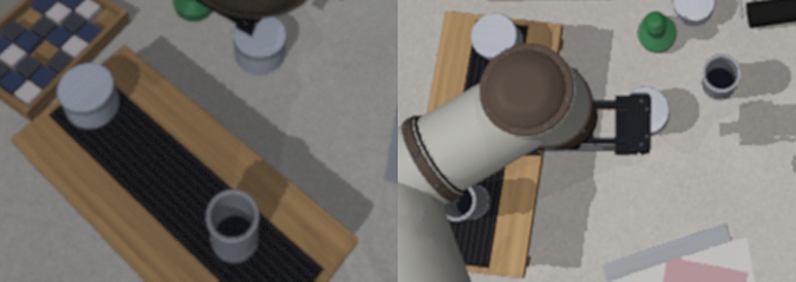

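Emit:
{"op": "servo_tool", "data": {
  "commands": [
    [[0,20,35,-5,0,0,0],[0,42,75,-5,0,0,0],[0,65,115,-5,0,0,0],[0,88,155,-5,0,0,0],[0,111,196,0,0,0,0]]
  ]
}}

```text
time_s: 27.7
tcp_pos: [0.6227, -0.0811, 0.2556]
ee_rot: [[1.0, 0.002, 0.002], [0.002, -1.0, 0.0], [0.002, -0.0, -1.0]]
wrist_force: [0.3, 0.5, 0.4]
gripper_width: 0.999
gripper_force: 0.0
```

Emit:
{"op": "servo_tool", "data": {
  "commands": [
    [[0,0,0,10,0,0,0],[0,0,0,35,0,0,0],[0,0,0,65,0,0,0],[0,0,0,90,0,0,0],[0,0,0,105,0,0,0]]
  ]
}}

```text
time_s: 28.2
tcp_pos: [0.6198, -0.0791, 0.147]
ee_rot: [[1.0, 0.002, -0.004], [0.002, -1.0, 0.0], [-0.004, -0.0, -1.0]]
wrist_force: [-0.6, -0.0, 0.4]
gripper_width: 0.998
gripper_force: 0.0
```

```bash
python3 chk.py
```

```text
[ 0.61982209 -0.07905693  0.14701685] 0.9980077108973595 0.0
A 0.998788595199585 0 0
B 0.29907917976379395 2 -7
```

Emit:
{"op": "servo_tool", "data": {
  "commands": [
    [[0,1,3,10,0,0,0],[0,1,3,30,0,0,0],[0,1,3,55,0,0,0],[0,1,3,78,0,0,0],[0,1,3,90,0,0,0]]
  ]
}}

```text
time_s: 28.75
tcp_pos: [0.6218, -0.0832, 0.0583]
ee_rot: [[1.0, 0.001, -0.002], [0.001, -1.0, 0.0], [-0.002, -0.0, -1.0]]
wrist_force: [0.5, 0.2, 0.6]
gripper_width: 1.001
gripper_force: 0.0
```

Emit:
{"op": "servo_tool", "data": {
  "commands": [
    [[1,0,0,0,0,0,0],[1,0,0,0,0,0,0],[1,0,0,0,0,0,0],[1,0,0,0,0,0,0],[1,0,0,0,0,0,0]]
  ]
}}

```text
time_s: 29.25
tcp_pos: [0.6232, -0.0841, 0.0611]
ee_rot: [[1.0, 0.001, 0.003], [0.001, -1.0, -0.0], [0.003, 0.0, -1.0]]
wrist_force: [0.8, -1.4, 3.5]
gripper_width: 0.718
gripper_force: 30.0
```

Emit:
{"op": "servo_tool", "data": {
  "commands": [
    [[1,0,0,0,0,0,0],[1,0,0,0,0,0,0],[1,0,0,0,0,0,0],[1,0,0,0,0,0,0],[1,0,0,0,0,0,0]]
  ]
}}

```text
time_s: 29.75
tcp_pos: [0.6232, -0.0841, 0.0611]
ee_rot: [[1.0, 0.001, 0.003], [0.001, -1.0, -0.0], [0.003, 0.0, -1.0]]
wrist_force: [-0.9, -0.5, 5.8]
gripper_width: 0.716
gripper_force: 30.0
```

Emit:
{"op": "servo_tool", "data": {
  "commands": [
    [[1,0,0,-20,0,0,0],[1,0,0,-60,0,0,0],[1,0,0,-105,0,0,0],[1,0,0,-150,0,0,0],[1,0,0,-180,0,0,0]]
  ]
}}

```text
time_s: 30.25
tcp_pos: [0.6224, -0.0835, 0.2418]
ee_rot: [[1.0, 0.0, 0.002], [0.0, -1.0, 0.001], [0.002, -0.001, -1.0]]
wrist_force: [1.0, 0.0, -3.8]
gripper_width: 0.716
gripper_force: 30.0
```

Emit:
{"op": "servo_tool", "data": {
  "commands": [
    [[1,-8,-25,0,0,0,0],[1,-20,-65,0,0,0,0],[1,-33,-110,0,0,0,0],[1,-46,-155,0,0,0,0],[1,-60,-200,0,0,0,0]]
  ]
}}

```text
time_s: 30.75
tcp_pos: [0.5603, 0.1177, 0.2378]
ee_rot: [[1.0, -0.001, -0.004], [-0.001, -1.0, 0.0], [-0.004, -0.0, -1.0]]
wrist_force: [0.2, 0.9, -4.7]
gripper_width: 0.719
gripper_force: 30.0
```

Emit:
{"op": "servo_tool", "data": {
  "commands": [
    [[1,-13,-45,0,0,0,0.03],[1,-26,-88,0,0,0,0.06],[1,-38,-125,0,0,0,0.09],[1,-46,-150,0,0,0,0.12],[1,-52,-165,0,0,0,0.131]]
  ]
}}

```text
time_s: 31.25
tcp_pos: [0.5081, 0.2831, 0.2376]
ee_rot: [[0.992, -0.129, -0.004], [-0.129, -0.992, -0.001], [-0.003, 0.001, -1.0]]
wrist_force: [0.7, -0.3, -3.2]
gripper_width: 0.719
gripper_force: 30.0
```

Run:
```python
from h import *
p=r.sense(); P=np.array(p['tcp_pos']); R=np.array(p['ee_rot']); print(P,p['gripper_width'],p['gripper_force'])
# centre of the small beaker, from the side picture taken when it had been put down: rim ellipse
print((R.T@(np.array([.5045,.3093,.145])-P)*1000).round(1))
im=cv2.imread('pics/s11.png'); d=Cam('side')
# small unmoved since?
t=im[325:366,230:255]; q=cv2.matchTemplate(d.im[310:380,215:270],t,cv2.TM_CCOEFF_NORMED); _,v,_,l=cv2.minMaxLoc(q); print(v,l[0]-15,l[1]-15)
```

```text
[0.50814751 0.28312833 0.23758096] 0.7189621952296125 29.997973167191958
[ -6.7 -25.6  92.6]
0.6794676780700684 0 0
```

Emit:
{"op": "servo_tool", "data": {
  "commands": [
    [[1,-4,-15,0,0,0,0],[1,-6,-25,0,0,0,0],[1,-6,-25,20,0,0,0],[1,-6,-25,45,0,0,0],[1,-6,-25,65,0,0,0]]
  ]
}}

```text
time_s: 31.8
tcp_pos: [0.5071, 0.3065, 0.1728]
ee_rot: [[0.991, -0.131, -0.002], [-0.131, -0.991, -0.001], [-0.002, 0.001, -1.0]]
wrist_force: [-0.9, -0.2, -4.5]
gripper_width: 0.718
gripper_force: 30.0
```

Emit:
{"op": "servo_tool", "data": {
  "commands": [
    [[1,0,0,8,0,0,0],[1,0,0,14,0,0,0],[1,0,0,18,0,0,0],[1,0,0,22,0,0,0],[1,0,0,25,0,0,0]]
  ]
}}

```text
time_s: 32.3
tcp_pos: [0.5078, 0.307, 0.15]
ee_rot: [[0.991, -0.13, 0.001], [-0.13, -0.991, 0.001], [0.001, -0.001, -1.0]]
wrist_force: [-0.0, 0.8, -3.1]
gripper_width: 0.721
gripper_force: 30.0
```

Expected contact is near TCP z 0.141.

Emit:
{"op": "servo_tool", "data": {
  "commands": [
    [[1,0,0,3,0,0,0],[1,0,0,5,0,0,0],[1,0,0,7,0,0,0],[1,0,0,8,0,0,0],[1,0,0,8,0,0,0]]
  ]
}}

```text
time_s: 32.8
tcp_pos: [0.5074, 0.3067, 0.1414]
ee_rot: [[0.991, -0.13, -0.0], [-0.13, -0.991, -0.0], [-0.0, 0.0, -1.0]]
wrist_force: [0.5, 0.3, -4.0]
gripper_width: 0.716
gripper_force: 30.0
```

Emit:
{"op": "servo_tool", "data": {
  "commands": [
    [[1,0,0,1,0,0,0],[1,0,0,1,0,0,0],[1,0,0,1,0,0,0],[1,0,0,1,0,0,0],[1,0,0,1,0,0,0]]
  ]
}}

```text
time_s: 33.3
tcp_pos: [0.5076, 0.3068, 0.1412]
ee_rot: [[0.991, -0.13, 0.001], [-0.13, -0.991, 0.0], [0.001, -0.0, -1.0]]
wrist_force: [-1.8, -0.6, 2.3]
gripper_width: 0.719
gripper_force: 30.0
```

Emit:
{"op": "servo_tool", "data": {
  "commands": [
    [[0.25,0,0,0,0,0,0],[0.15,0,0,0,0,0,0],[0,0,0,0,0,0,0],[0,0,0,0,0,0,0],[0,0,0,0,0,0,0]]
  ]
}}

```text
time_s: 33.8
tcp_pos: [0.5076, 0.3068, 0.1405]
ee_rot: [[0.991, -0.13, 0.0], [-0.13, -0.991, 0.0], [0.0, -0.0, -1.0]]
wrist_force: [0.4, -0.4, 0.0]
gripper_width: 0.974
gripper_force: 0.0
```

Emit:
{"op": "servo_tool", "data": {
  "commands": [
    [[0,0,0,-5,0,0,0],[0,0,0,-20,0,0,0],[0,0,0,-45,0,0,0],[0,0,0,-80,0,0,0],[0,0,0,-115,0,0,0]]
  ]
}}

```text
time_s: 34.3
tcp_pos: [0.5074, 0.3065, 0.2569]
ee_rot: [[0.991, -0.13, -0.0], [-0.13, -0.991, -0.0], [-0.0, 0.001, -1.0]]
wrist_force: [-0.1, -0.7, 0.7]
gripper_width: 1.0
gripper_force: 0.0
```

Emit:
{"op": "servo_tool", "data": {
  "commands": [
    [[0,0,30,-20,0,0,0],[0,0,75,-40,0,0,0],[0,0,120,-50,0,0,0],[0,0,165,-50,0,0,0],[0,0,205,-50,0,0,0]]
  ]
}}

```text
time_s: 34.8
tcp_pos: [0.4802, 0.1017, 0.3067]
ee_rot: [[0.991, -0.13, 0.002], [-0.13, -0.991, 0.001], [0.002, -0.001, -1.0]]
wrist_force: [1.5, 0.3, -0.3]
gripper_width: 1.003
gripper_force: 0.0
```

Emit:
{"op": "servo_tool", "data": {
  "commands": [
    [[0,0,40,0,0,0,0],[0,0,85,0,0,0,0],[0,0,130,0,0,0,0],[0,0,150,0,0,0,0],[0,0,150,0,0,0,0]]
  ]
}}

```text
time_s: 35.3
tcp_pos: [0.4606, -0.0473, 0.3062]
ee_rot: [[0.991, -0.134, 0.001], [-0.134, -0.991, -0.0], [0.001, -0.0, -1.0]]
wrist_force: [-0.7, 0.4, -0.1]
gripper_width: 1.0
gripper_force: 0.0
```

Run:
```python
from h import *
p=r.sense(); print(p['tcp_pos'],p['gripper_width'],p['gripper_force'],p['time_s'])
d=Cam('side'); t=Cam('top')
e=np.array([.9913,-.1316,0]);c=np.array([.5177,.3075,0])
print(d.proj([[.42,.3187,.158],[.5075,.307,.176]]),t.proj([[.42,.3187,.158],[.5075,.307,.176]]))
a=d.im[80:384,90:420]; b=t.im[80:384,70:330]
cv2.imwrite('pics/final.png',cv2.resize(np.hstack([a,b]),None,fx=1.35,fy=1.35,interpolation=cv2.INTER_CUBIC))
```

```text
[ 0.46059425 -0.04733074  0.30620221] 1.0000387259303922 0.0 35.3
[[241.23324066 340.26340402]
 [203.42532853 302.6342745 ]] [[108.24097316 260.75313472]
 [112.34832595 221.87444127]]
```

View pics/final.png

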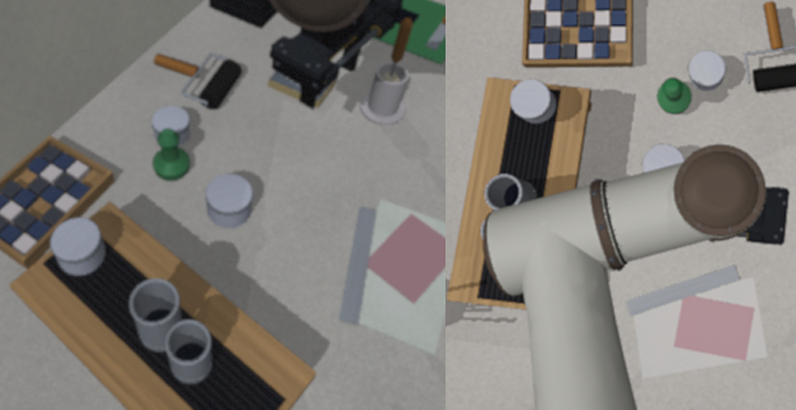

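Run:
```python
from h import *
d=Cam('side'); im=d.im.copy(); o=cv2.imread('pics/s11.png')
def fr(P): 
    e=np.array([.9913,-.1316]);n=np.array([.1316,.9913]); v=P[:2]-[.5177,.3075]; return v@e,v@n
for n,u,v,z in [('small',230,335.6,.158),('med',204.8,304,.176)]: 
    P=d.back(u,v,z); print(n,P,fr(P))
t=o[318:364,222:262]; q=cv2.matchTemplate(im[290:384,180:300],t,cv2.TM_CCOEFF_NORMED); _,v,_,l=cv2.minMaxLoc(q); print(v,l[0]-42,l[1]-28)
u,w=242.3+l[0]-42,340.5+l[1]-28; P=d.back(u,w,.158); print(P,fr(P))
# sharpest look: moved again after a pause?
im2=Cam('side').im; print(cv2.absdiff(im,im2)[250:384,150:300].mean())
```

```text
small [0.44022217 0.32284806 0.158     ] (np.float64(-0.07882357882470943), np.float64(0.005018444804413833))
med [0.50397313 0.30763489 0.176     ] (np.float64(-0.01362520004607839), np.float64(-0.0016727440245125188))
0.7598689198493958 -13 -8
[0.44433231 0.31924918 0.158     ] (np.float64(-0.07427558000071856), np.float64(0.00199177384150139))
1.2251077943615256
```

```bash
python3 -c "
from station import r
print(r.finish_job())"
```

```text
the job is handed in; nothing more can be done
None
```

I handed the job in without seeing a verdict: both beakers present (small and medium) were scrubbed in that order, the brush is back in its stand, and both stand upright on the mat about 65 mm apart, though the small one had shifted roughly 20 mm along the row after I placed it and I left it there as it was still within the limits.

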